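# Hang the mug away and open the safety-capped descaler

## Task

The coffee maker is going to be descaled: first hang the drinking mug by its handle on the hook of the wooden stand, clear of the worktop, and let go of it. Then open the square white descaler bottle: press its push-and-turn safety cap down, turn it anticlockwise (seen from above) while it is down, and lift it off. Finish while still holding the cap, upright and still, about 8 cm straight above the bottle's neck; leave the mug hanging and do not disturb the other things.

Things in the scene. Friction and masses are not known exactly. Their poses are not given: they have to be found in the camera images.
- mug: White spotted mug, loose, 0.28 kg, upright. Origin on its underside, z up. Round body 86 mm across at the rim, 106 mm high, axis at x = 0, y = +16 mm; it tapers a little to the foot; walls about 4 mm. Across from the handle the middle of the rim wall is at y = +56 mm. The handle is a loop in the plane x = 0 on the -y side, out to y = -59 mm.
- mug_handle (a point): Middle of the opening of the mug's handle: (0, -38, 62) mm in the mug's frame. The opening runs from y = -51 to -25 mm and z = 40 to 79 mm (to 84 mm at y = -38 mm). The handle is about 13 mm wide, up to 24 mm near its top.
- mug_stand: Fixed light-wood stand: base 150 x 130 x 14 mm (x -110 to +40 mm), upright board 100 mm wide, 158 mm high, its front face at x = 0 looking to -x. Origin on the worktop below the middle of that face, z up. A hook of 8 mm steel bar leaves the board at y = -26, z = 140 mm, goes 30 mm out to -x, then level along +y, parallel to the board, to y = +21 mm; its end turns up to z = 156 mm at y = +24 mm.
- hook_seat (a point): Middle of the hook's level run, on the bar's axis: (-30, 0, 140) mm in the stand's frame. Thread the handle on from the stand's +y side, handle towards the board (mug yaw = stand yaw + 90 degrees), and lower until its top rests on the bar. Let go, the mug sags a little and leans its handle on the board.
- bottle: Square white plastic bottle, 84 x 84 mm, in a steel tray 108 x 108 x 22 mm fixed to the worktop: it neither moves nor turns. Shoulder up to z = 120 mm. Origin: centre of the tray's underside, on the neck's axis; z up. The neck has three toothed tabs that lock the cap and a spring-loaded seal on top.
- neck_top (a point): Centre of the neck's top rim, on the bottle's axis, 150 mm above the worktop.
- cap: Round white ribbed safety cap on the bottle, 54 mm in diameter, 28 mm high, 30 g, loose but locked by three lugs with 2 mm of play. Origin: centre of its lower rim; z up. At rest the rim is at z = 134 mm, the top at 162 mm.
- cap_top (a point): Centre of the cap's top, 28 mm above its origin. About 4 N starts the cap down, 8 N at 5 mm; to turn it must be at least 4 mm down (it bottoms at 8 mm). It turns only anticlockwise seen from above, is free to lift from about 45 degrees on and stops at about 80; 60 is right.
- tomato_tin: Bystander: tall tin, 57 mm in diameter, 72 mm high. Origin: centre of underside.
- sardine_tin: Bystander: flat oblong tin, 63 x 105 x 25 mm. Origin: centre of underside.
- honey_jar: Bystander: jar, 61 mm in diameter, 89 mm high. Origin: centre of underside.
- label_tape: Bystander: roll of tape lying flat, 101 mm across, 25 mm high. Origin: centre of underside.
- spice_thyme: Bystander: small spice jar, 41 mm in diameter, 107 mm high. Origin: centre of underside.
- jam_jar: Bystander: jar, 60 mm in diameter, 110 mm high. Origin: centre of underside.

How it is judged (in metres and radians):
On the way, in this order (a step that is already met when the one before it is completed fails the run):
1. the mug hangs by its handle on the hook, let go and clear of the worktop (distance between mug_handle and hook_seat below 0.038 m and height (world z) of mug above 0.03 m and contact force between mug and mug_stand above 1 N and contact force between mug and the fingers below 0.1 N and linear speed of mug below 0.05 m/s), for 0.2 s.
2. the safety cap is pressed down on the bottle (z of cap_top in the frame of bottle below 0.159 m and horizontal distance between cap and bottle below 0.01 m), for 0.05 s.
3. the cap, still on the neck, is turned free (angle between the x axis of cap and the x axis of bottle, either way round above 0.55 rad and z of cap_top in the frame of bottle below 0.168 m and horizontal distance between cap and bottle below 0.01 m), for 0.05 s.
At the end, for the whole second after the job is handed in: The fingers hold the cap still, off the bottle, rim 40 to 160 mm above the neck top, within 40 mm of its axis, tilt under 20 degrees. The mug hangs at rest by its handle (opening within 38 mm of the hook seat), origin over 30 mm above the worktop, not touched by the robot (all of step 1 and z of cap in the frame of neck_top between 0.04 and 0.16 m and horizontal distance between cap and neck_top below 0.04 m and angle between cap's own z axis and vertical below 0.35 rad and contact force between cap and the fingers above 1 N and contact force between cap and bottle below 0.1 N and linear speed of cap below 0.03 m/s and contact force between mug and the arm below 0.1 N); the arm keeps its last pose, push and grip.
It fails at once if a bystander is shifted by more than 30 mm or knocked over (distance of any of tomato_tin, sardine_tin, honey_jar, label_tape, spice_thyme, jam_jar from where it was at the start of the episode above 0.03 m or angle between any of tomato_tin, honey_jar, spice_thyme, jam_jar's own z axis and vertical above 0.6 rad).
It also fails if it takes over 64 s, if anything falls off the work surface, if the arm or the gripper's body presses on something with over 40 N, if the wrist force passes 120 N, or if a joint passes its speed limit or range.

## Robot

A 6-joint arm with a two-finger parallel gripper is mounted at the origin on a cart in front of the work surface, level with it; the furniture and walls round the work are solid. World frame = base frame: x ahead of the robot, y to its left, z up, the work surface at z = 0. Lengths are in mm, angles in rad, forces in N, time in s.
With the tool pointing down it reaches from about 225 to 875 mm from the base axis. Payload 3.4 kg.
Tool frame: the origin (TCP) lies at the very end of the fingers, on their centre line; the grasp point (between the pads) lies 19 mm behind it; z points along the fingers, y is the line along which they close (so a half turn about z gives the same grasp; the last joint's range is limited). The gripper opens to 85 mm and grips with 20 to 120 N. Pads are 22 mm wide; open, the fingers measure 114 mm over their backs; the gripper's body (76 mm by 85 mm) begins 54 mm behind the grasp point. The pads swing forward as they close: fully open they stand 13 mm farther back than shut.
Start: joints at [-1.362, 0.276, 1.505, -0, 1.361, -0.121], TCP at [186.216, -544.046, 231.328] pointing down, gripper open.
Joint ranges: [-2.89, 2.89], [-0.75, 2.08], [0.22, 2.7], [-1.18, 4.32], [0.11, 2.71], [-2.7, 2.7]. Speed limits (rad/s): [2.57, 2.57, 3.14, 3.14, 3.14, 3.14].

## Interface

Orientations are given as a rotation vector (axis times angle).
In Python, from rig import arm gives the robot as it stands.
- The arm moves only by the tool run_rows, called after "Call:" as a command line: name --argument value ..., lists and objects as JSON in quotes. Schema: {"type":"object","properties":{"offsets":{"type":"array","items":{"type":"number"},"minItems":7,"maxItems":70},"squeeze":{"type":"number"},"only":{"type":"string"},"quiet":{"type":"boolean"},"lines":{"type":"string"}},"required":["offsets"],"additionalProperties":false}. offsets is one flat list of numbers that holds 1 to 10 rows one after another, with no inner brackets; each row has 7 numbers: a rotation vector rx, ry, rz in parts of the range, where 1.0 means pi rad, then dx, dy, dz in normalised numbers (1 is 600 mm), then the finger opening in mm; each row is the pose to reach, as a shift and turn from the pose commanded when the call began, along the tool's axes at that moment; what a row does not reach only later rows make up. A row lasts 1/10 s, in which the tool goes at most 50 mm and 0.15 rad, less where a joint would pass 70% of its speed; a pose out of reach is approached as far as the arm can. The fingers move at their own pace and stop on an object; squeeze is the grip in N (left out, the last holds). Time passes only in rows, so rows that do not move let the fingers close. The tool returns the time, the measured TCP pose, the force, the opening and the grip force at its end. only (a regular expression) keeps the lines of the reply that match it, lines (a string "A,B") keeps lines A to B, and quiet returns only ok. No shift or turn number may pass 1 either way. Input that does not fit is refused with a message, and nothing moves.
- arm.read_state(): the state, without advancing time (a new reading comes with each control period).
- arm.capture(name): name is "side" or "top"; returns a dict with "frame" (400x640x3 uint8, blue, green, red), "camera_matrix" (3x3 intrinsics, pixels), "R" (3x3) and "t" (3): a world point X has camera coordinates R X + t. Camera axes: x right, y down, z forward; pixel columns grow to the right and rows downward; lengths in mm; the calibration is good to about 2 mm. A picture is of the moment at which its call begins. There is no depth.
- arm.hand_in(): hands the job in; it is judged then, once.
The state is a dict: "clock": time; "joint_positions": joint angles; "qvel": joint speeds; "effort": joint torques, N m; "tcp_pos": TCP position; "orientation": TCP orientation; "ft_force": force on the tool from outside, world axes, zero at the start; "moment": the same for the moment, N m; "width": finger opening in mm; "grasp_force": force on a finger pad.
Only numpy, scipy, OpenCV 4.12 (cv2) and the standard library are available. Lean on these libraries where they do the work, as an engineer would, in place of code of your own. Each camera call takes 0.05 s, during which the arm holds its last target. There are 200 camera calls.

## Working session

There is one attempt and no reset: what is moved stays moved. The work goes in short steps, Python scripts to look and compute and a tool call to move; the robot and the scene stay as the last step left them, time stands still between calls to the robot, and variables do not carry over. Pictures are saved under pics/ and viewed, at most 10 in all, crops included, and the job is handed in when it is done.

```bash
ls; mkdir -p pics
```

Run:
```python
from rig import arm
import cv2
s=arm.read_state();print(s)
for n in("top","side"):
    c=arm.capture(n);cv2.imwrite(f"pics/{n}0.png",c["frame"]);print(n,c["camera_matrix"],c["R"],c["t"])
```

```text
pics
rig.py
{'clock': 0.0, 'joint_positions': array([-1.36200805e+00,  2.76599937e-01,  1.50613373e+00,  2.27539502e-05,
        1.36070686e+00, -1.20984811e-01]), 'qvel': array([ 0.00125851, -0.00100698,  0.00011475, -0.00045323,  0.00064745,
        0.00036778]), 'effort': array([ 6.28099006e-04, -4.16769826e+01, -2.45808417e+01, -5.47545151e-04,
        1.08598653e-02, -8.42051634e-06]), 'tcp_pos': array([ 186.10152041, -543.49051039,  230.43666089]), 'orientation': array([-3.09716238e+00, -5.15351764e-01,  9.24205387e-05]), 'ft_force': array([-0.43783473,  0.01409223, -0.35110608]), 'moment': array([-0.00892363,  0.03412031,  0.09040523]), 'grasp_force': 0.0, 'width': 85.60156192452851}
top [[502.91679488   0.         320.39249911]
 [  0.         502.91679488 201.9397507 ]
 [  0.           0.           1.        ]] [[ 0.10447524 -0.99451093  0.00573961]
 [-0.9717034  -0.10330518 -0.21241594]
 [ 0.21184291  0.01661501 -0.97716249]] [ -98.38422788  524.26274308 1536.97848829]
side [[393.08474643   0.         320.39534759]
 [  0.         393.08474643 207.47950048]
 [  0.           0.           1.        ]] [[ 0.98310744 -0.18296626 -0.00480641]
 [-0.09814116 -0.50479872 -0.85764011]
 [ 0.15449294  0.84362409 -0.5142279 ]] [-520.50375089  132.54753529 1361.24503232]
```

View pics/top0.png

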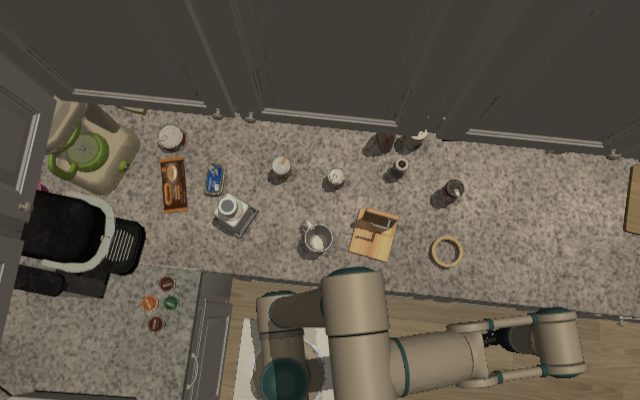

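View pics/side0.png

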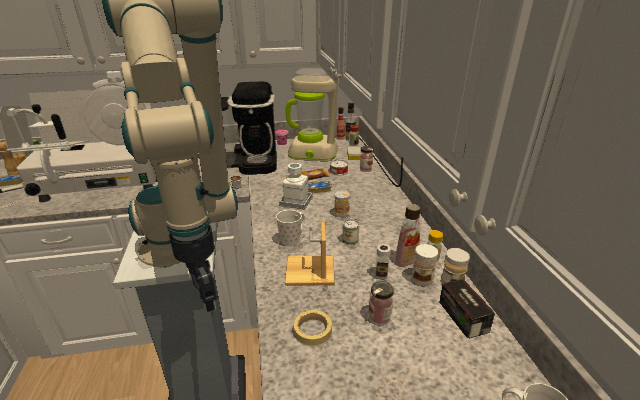

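The top view shows the bottle near (236,211), the mug near (318,240) and the stand near (374,235). In the side view they are near (295,185), (289,228) and (315,258). Next I'll enlarge these areas.

Run:
```python
import cv2
t=cv2.imread("pics/top0.png")[185:275,205:405];cv2.imwrite("pics/topc.png",cv2.resize(t,None,fx=4,fy=4,interpolation=cv2.INTER_CUBIC))
t=cv2.imread("pics/side0.png")[155:295,260:400];cv2.imwrite("pics/sidec.png",cv2.resize(t,None,fx=4,fy=4,interpolation=cv2.INTER_CUBIC))
```

```text
(no output)
```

View pics/topc.png

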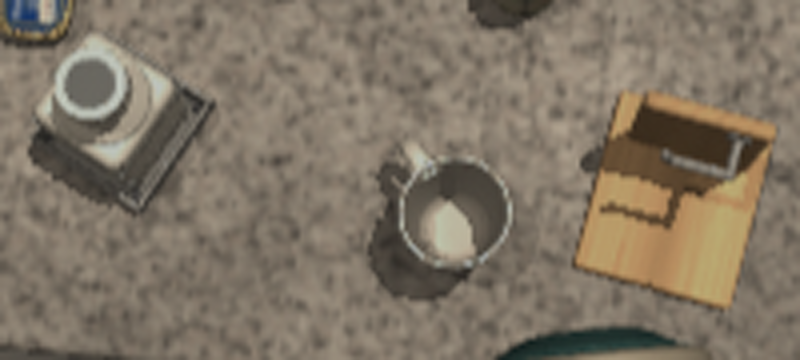

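View pics/sidec.png

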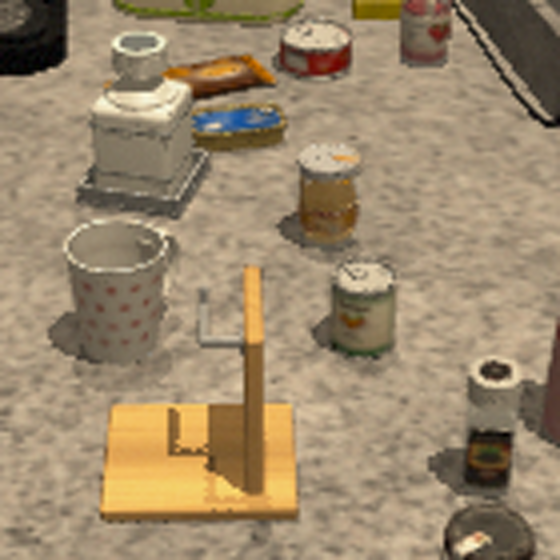

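In the crops, the cap top is at about (91,86) top and (140,42) side. The mug rim centre is at (456,213) top and (118,247) side, with the handle pointing up-left in the top view. The stand's base front edge runs (578,265)–(730,307), and the hook runs from (740,140) to (668,155).

Create h.py:
```python
import numpy as np,cv2
from rig import arm
from scipy.spatial.transform import Rotation as Rn
C={}
def cam(n):
    if n not in C: C[n]=arm.capture(n)
    return C[n]
def ray(n,p):
    c=cam(n);d=c["R"].T@np.linalg.solve(c["camera_matrix"],[p[0],p[1],1.]);o=-c["R"].T@c["t"];return o,d/np.linalg.norm(d)
def plane(n,p,z):
    o,d=ray(n,p);return o+d*(z-o[2])/d[2]
def tri(pt,ps):
    A=[];b=[]
    for n,p in(("top",pt),("side",ps)):
        o,d=ray(n,p);M=np.eye(3)-np.outer(d,d);A.append(M);b.append(M@o)
    return np.linalg.lstsq(np.vstack(A),np.hstack(b),rcond=None)[0]
T=lambda u,v:(205+u/4-.375,185+v/4-.375)
S=lambda u,v:(260+u/4-.375,155+v/4-.375)
def tool():
    s=arm.read_state();return s,Rn.from_rotvec(s["orientation"]).as_matrix()
def delta(p,yaw=None):
    """shift in tool axes to world TCP p; rotvec (tool axes) for tool y (mod pi) at world yaw, pointing down"""
    s,R=tool();d=R.T@(np.array(p)-s["tcp_pos"]);r=None
    if yaw is not None:
        best=[]
        for k in(0,np.pi):
            y=np.array([np.cos(yaw+k),np.sin(yaw+k),0]);z=np.array([0,0,-1.]);G=np.c_[np.cross(y,z),y,z]
            best.append(Rn.from_matrix(R.T@G).as_rotvec().round(3))
        r=best
    print("q",s["joint_positions"].round(2),"tcp",s["tcp_pos"].round(1),"w",round(s["width"],1),"gf",s["grasp_force"]);print("d",d.round(1),"rot",r)
```

Run:
```python
from h import *
np.set_printoptions(precision=1,suppress=True)
print("cap",plane("top",T(91,86),162),plane("side",S(140,42),162),tri(T(91,86),S(140,42)))
print("mug",plane("top",T(456,213),106),plane("side",S(118,247),106),tri(T(456,213),S(118,247)))
print("handle",plane("top",T(408,150),85))
a,b=plane("top",T(578,267),14),plane("top",T(731,306),14)
print("base",a,b,np.linalg.norm(a-b))
a2,b2=plane("side",S(102,515),14),plane("side",S(297,515),14);print("base side edge",a2,b2)
a3=plane("side",S(112,405),14);print(a3)
c,d=plane("top",T(618,92),158),plane("top",T(775,130),158);print("board",c,d,np.linalg.norm(c-d))
print("hook tip",tri(T(668,154),S(203,292)),"corner",tri(T(736,172),S(203,342)))
# rim ellipse from mask
```

```text
cap [467.3 226.6 162. ] [469.4 224.8 162. ] [468.6 226.9 160.9]
mug [409.9 -49.9 106. ] [412.4 -57.  106. ] [411.8 -49.8 101.3]
handle [457.7  -7.7  85. ]
base [ 390.2 -150.    14. ] [ 372.1 -273.7   14. ] 125.06133325287455
base side edge [ 370.  -281.9   14. ] [ 512.8 -309.3   14. ]
[ 392.2 -151.3   14. ]
board [ 504.7 -160.1  158. ] [ 488.5 -277.7  158. ] 118.66266067701397
hook tip [ 462.9 -201.5  149.6] corner [ 455.2 -253.5  141.3]
```

Run:
```python
import cv2,numpy as np
t=cv2.imread("pics/top0.png")[212:262,290:340];s=cv2.imread("pics/side0.png")[200:250,268:318]
cv2.imwrite("pics/mugz.png",np.hstack([cv2.resize(i,(400,400),interpolation=cv2.INTER_CUBIC) for i in(t,s)]))
```

```text
(no output)
```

View pics/mugz.png

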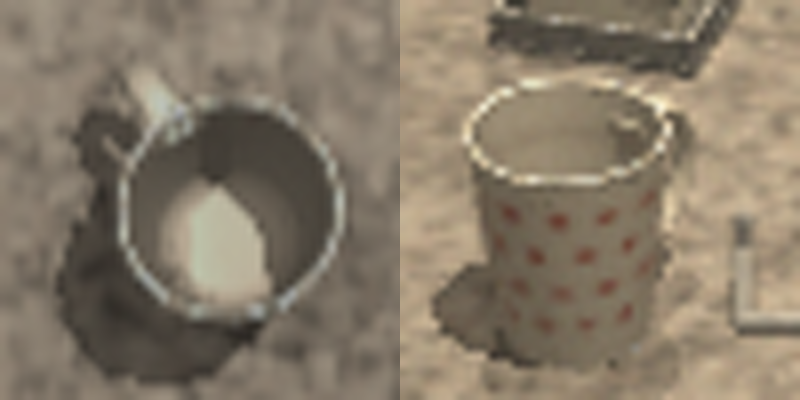

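The mug rim centre is at (232,207) in the left panel and (168,132) in the right. The handle ridge runs from about (138,72) to (175,122) in the left panel.

Run:
```python
from h import *
np.set_printoptions(precision=1,suppress=True)
Z=lambda u,v:(290+u/8-.44,212+v/8-.44);Y=lambda u,v:(268+u/8-.44,200+v/8-.44)
m=plane("top",Z(232,207),106);m2=plane("side",Y(168,132),106);print(m,m2,tri(Z(232,207),Y(168,132)))
for p,z in(((138,72),82),((158,98),90),((170,112),90)):
    h=plane("top",Z(*p),z)-m;print(h,np.linalg.norm(h[:2]),np.degrees(np.arctan2(h[1],h[0])))
# stand from wood mask
for n in("top","side"):
    hsv=cv2.cvtColor(cam(n)["frame"],cv2.COLOR_BGR2HSV);k=cv2.inRange(hsv,(10,95,100),(25,255,255))
    x0,y0=(335,200) if n=="top" else (270,215)
    k2=np.zeros_like(k);k2[y0:y0+75,x0:x0+70]=k[y0:y0+75,x0:x0+70]
    c=max(cv2.findContours(k2,0,1)[0],key=cv2.contourArea);c=cv2.convexHull(c)
    q=cv2.approxPolyDP(c,2.,True)[:,0];print(n,[(tuple(map(int,v)),plane(n,v,14)[:2].round(0)) for v in q])
s,R=tool();print(R)
```

```text
[411.2 -49.5 106. ] [410.7 -54.6 106. ] [411.4 -49.5 102.8]
[ 51.9  42.  -24. ] 66.76506520819208 38.950968056974084
[ 41.3  32.9 -16. ] 52.766990290440525 38.57098947454773
[ 36.3  27.7 -16. ] 45.70086155275242 37.352892734756274
top [((360, 208), array([ 535., -172.])), ((370, 208), array([ 538., -204.])), ((398, 216), array([ 521., -297.])), ((387, 261), array([ 372., -272.])), ((349, 251), array([ 391., -149.]))]
side [((323, 221), array([546.,  33.])), ((333, 260), array([ 534., -200.])), ((334, 283), array([ 514., -308.])), ((286, 284), array([ 372., -285.])), ((287, 257), array([ 390., -157.]))]
[[ 0.9  0.3 -0. ]
 [ 0.3 -0.9  0. ]
 [ 0.  -0.  -1. ]]
```

```bash
python3 -c "
from h import *
delta((379.7,-75.9,190),np.radians(38.5))"
```

```text
q [-1.36  0.28  1.51  0.    1.36 -0.12] tcp [ 186.2 -543.8  231. ] w 85.6 gf 0.0
d [ 334.6 -380.    41.3] rot [array([-0.000e+00, -1.000e-03, -1.913e+00]), array([-1.000e-03,  0.000e+00,  1.229e+00])]
```

The manual's scale: shifts go in shares of 600 mm and turns go in shares of pi rad. Converting my numbers, -380 mm / 600 = -0.6333, 334.6 mm / 600 = 0.5577, -1.913 rad / 3.1416 = -0.6089.

Call:
run_rows --offsets '[0, 0, -0.6089, 0.5577, -0.6333, 0.0688, 50, 0, 0, -0.6089, 0.5577, -0.6333, 0.0688, 50, 0, 0, -0.6089, 0.5577, -0.6333, 0.0688, 50, 0, 0, -0.6089, 0.5577, -0.6333, 0.0688, 50, 0, 0, -0.6089, 0.5577, -0.6333, 0.0688, 50, 0, 0, -0.6089, 0.5577, -0.6333, 0.0688, 50, 0, 0, -0.6089, 0.5577, -0.6333, 0.0688, 50, 0, 0, -0.6089, 0.5577, -0.6333, 0.0688, 50, 0, 0, -0.6089, 0.5577, -0.6333, 0.0688, 50, 0, 0, -0.6089, 0.5577, -0.6333, 0.0688, 50]' --squeeze 40

```text
clock: 1.3
tcp_pos: [377.1, -81.7, 190.9]
orientation: [1.908, 2.494, 0.0]
ft_force: [1.0, 0.2, 0.4]
width: 50.1
grasp_force: 0.0
```

```bash
python3 -c "
from h import *
delta((379.7,-75.9,190),np.radians(38.5))"
```

```text
q [-0.39  0.02  1.93 -0.    1.19 -0.66] tcp [377.1 -81.7 190.9] w 50.1 gf 0.0
d [4.9 4.  0.9] rot [array([ 0.001,  0.001, -0.407]), array([ 2.000e-03, -1.000e-03,  2.734e+00])]
```

Converted, 2 mm / 600 = 0.0033, -0.41 rad / 3.1416 = -0.1305.

Call:
run_rows --offsets '[0, 0, -0.1305, 0.0033, 0.0033, 0, 50, 0, 0, -0.1305, 0.0033, 0.0033, 0, 50, 0, 0, -0.1305, 0.0033, 0.0033, 0, 50, 0, 0, -0.1305, 0.0033, 0.0033, 0, 50, 0, 0, -0.1305, 0.0033, 0.0033, 0, 50]'

```text
clock: 1.8
tcp_pos: [378.1, -81.1, 190.7]
orientation: [1.372, 2.826, -0.0]
ft_force: [0.9, -0.3, -0.0]
width: 49.8
grasp_force: 0.0
```

Run:
```python
from h import *
delta((379.7,-75.9,72),np.radians(38.5))
cv2.imwrite("pics/pre.png",np.hstack([cv2.resize(cam(n)["frame"][a:a+75,b:b+75],(400,400),interpolation=cv2.INTER_CUBIC) for n,a,b in(("top",200,280),("side",180,255))]))
```

```text
q [-0.39  0.02  1.93 -0.    1.19 -1.06] tcp [378.1 -81.1 190.7] w 49.8 gf 0.0
d [  3.1   4.5 118.7] rot [array([ 0.   ,  0.   , -0.005]), array([ 0.   , -0.   ,  3.136])]
```

View pics/pre.png

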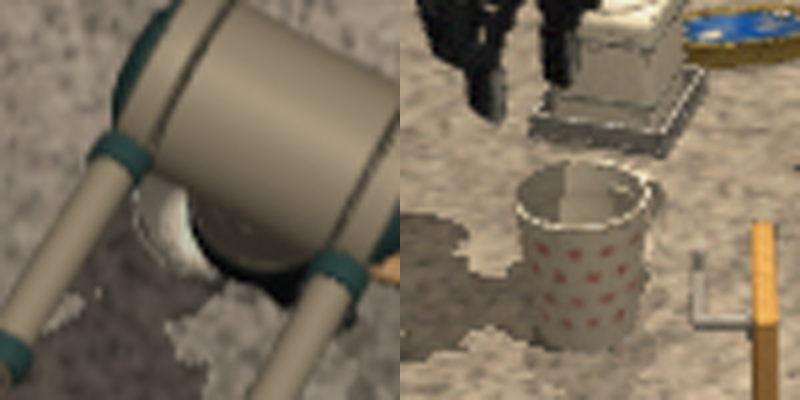

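The arm hides the mug from above. In the side view the rim centre is at about (585,195) and the fingers are above and behind it. The TCP reads about 5 mm short, so I'll correct that while descending.

Converted, 60 mm / 600 = 0.1, 4.5 mm / 600 = 0.0075, -0.005 rad / 3.1416 = -0.0016.

Call:
run_rows --offsets '[0, 0, -0.0016, 0.005, 0.0075, 0.0333, 50, 0, 0, -0.0016, 0.005, 0.0075, 0.0667, 50, 0, 0, -0.0016, 0.005, 0.0075, 0.1, 50, 0, 0, -0.0016, 0.005, 0.0075, 0.1, 50, 0, 0, -0.0016, 0.005, 0.0075, 0.1, 50, 0, 0, -0.0016, 0.005, 0.0075, 0.1, 50]'

```text
clock: 2.5
tcp_pos: [380.6, -76.4, 131.6]
orientation: [1.362, 2.829, 0.0]
ft_force: [-0.1, -0.2, -0.1]
width: 50.0
grasp_force: 0.0
```

```bash
python3 -c "
from h import *
delta((379.7,-75.9,72),np.radians(38.5))"
```

```text
q [-0.38  0.08  2.03 -0.    1.03 -1.05] tcp [380.6 -76.4 131.6] w 50.0 gf 0.0
d [ 1.1 -0.4 59.6] rot [array([0.001, 0.002, 0.001]), array([-3.00e-03,  2.00e-03, -3.14e+00])]
```

Good. Next I go down and close.

Converted, 59 mm / 600 = 0.0983, 45 mm / 600 = 0.075.

Call:
run_rows --offsets '[0, 0, 0, 0.0017, 0, 0.025, 50, 0, 0, 0, 0.0017, 0, 0.05, 50, 0, 0, 0, 0.0017, 0, 0.075, 50, 0, 0, 0, 0.0017, 0, 0.0983, 50, 0, 0, 0, 0.0017, 0, 0.0983, 50, 0, 0, 0, 0.0017, 0, 0.0983, 50]'

```text
clock: 3.1
tcp_pos: [379.8, -75.5, 72.4]
orientation: [1.362, 2.83, 0.0]
ft_force: [-0.4, -0.1, 0.2]
width: 49.6
grasp_force: 0.0
```

Call:
run_rows --offsets '[0, 0, 0, 0, 0, 0, 20, 0, 0, 0, 0, 0, 0, 10, 0, 0, 0, 0, 0, 0, 6, 0, 0, 0, 0, 0, 0, 0, 0, 0, 0, 0, 0, 0, 0, 0, 0, 0, 0, 0, 0, 0, 0, 0, 0, 0, 0, 0, 0, 0, 0, 0, 0, 0, 0, 0]' --squeeze 50

```text
clock: 3.9
tcp_pos: [382.2, -74.3, 73.6]
orientation: [1.363, 2.824, 0.007]
ft_force: [0.9, 5.7, 12.5]
width: 5.2
grasp_force: 48.5
```

Converted, -110 mm / 600 = -0.1833, -95 mm / 600 = -0.1583.

Call:
run_rows --offsets '[0, 0, 0, 0, 0, -0.0083, 0, 0, 0, 0, 0, 0, -0.025, 0, 0, 0, 0, 0, 0, -0.0583, 0, 0, 0, 0, 0, 0, -0.0917, 0, 0, 0, 0, 0, 0, -0.125, 0, 0, 0, 0, 0, 0, -0.1583, 0, 0, 0, 0, 0, 0, -0.1833, 0, 0, 0, 0, 0, 0, -0.1833, 0, 0, 0, 0, 0, 0, -0.1833, 0, 0, 0, 0, 0, 0, -0.1833, 0]'

```text
clock: 4.9
tcp_pos: [377.9, -74.9, 180.6]
orientation: [-1.361, -2.829, 0.001]
ft_force: [0.8, 0.1, -2.5]
width: 4.3
grasp_force: 49.6
```

Run:
```python
from h import *
sy=np.radians(-9);X=np.array([np.cos(sy),np.sin(sy)]);Y=np.array([-np.sin(sy),np.cos(sy)])
seat=np.array([459.5,-228])
g=seat-X*94+Y*85
delta((*g,184),sy)
f=cam("side")["frame"][100:260,230:390]
cv2.imwrite("pics/lift.png",cv2.resize(f,(560,560),interpolation=cv2.INTER_CUBIC))
```

```text
q [-0.38  0.03  1.95 -0.    1.17 -1.05] tcp [377.9 -74.9 180.6] w 4.3 gf 49.630290378117934
d [-43.8 -32.4  -3.5] rot [array([-0.003, -0.001,  0.831]), array([ 2.00e-03, -3.00e-03, -2.31e+00])]
```

View pics/lift.png

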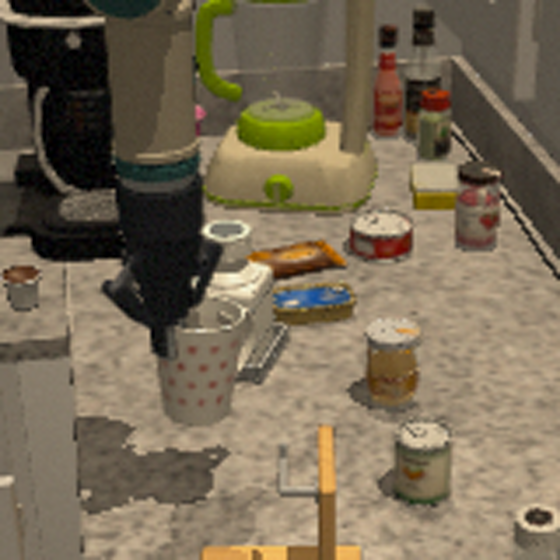

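The mug is lifted, upright and gripped at the near rim, at about (200,365) in the crop. The hook is at about (290,470). I now turn it and move to the pre-thread position.

Converted, -44 mm / 600 = -0.0733, -38 mm / 600 = -0.0633, 0.831 rad / 3.1416 = 0.2645.

Call:
run_rows --offsets '[0, 0, 0.0382, -0.0133, -0.01, 0, 0, 0, 0, 0.0796, -0.0267, -0.02, 0, 0, 0, 0, 0.1178, -0.04, -0.03, 0, 0, 0, 0, 0.1592, -0.0533, -0.04, 0, 0, 0, 0, 0.1974, -0.0633, -0.0467, 0, 0, 0, 0, 0.2387, -0.0733, -0.0533, 0, 0, 0, 0, 0.2645, -0.0733, -0.0533, 0, 0, 0, 0, 0.2645, -0.0733, -0.0533, 0, 0, 0, 0, 0.2645, -0.0733, -0.0533, 0, 0, 0, 0, 0.2645, -0.0733, -0.0533, 0, 0]'

```text
clock: 5.95
tcp_pos: [381.3, -129.2, 181.3]
orientation: [-2.387, -2.041, 0.001]
ft_force: [-0.8, -0.0, -3.2]
width: 4.3
grasp_force: 49.7
```

Run:
```python
from h import *
sy=np.radians(-9);X=np.array([np.cos(sy),np.sin(sy)]);Y=np.array([-np.sin(sy),np.cos(sy)])
g=np.array([459.5,-228])-X*94+Y*85
delta((*g,158),sy)
f=[cv2.resize(cam(n)["frame"][a:a+100,b:b+100],(400,400),interpolation=cv2.INTER_CUBIC) for n,a,b in(("top",190,290),("side",190,250))]
cv2.imwrite("pics/thr.png",np.hstack(f))
```

```text
q [-0.5   0.05  1.92 -0.    1.17 -0.34] tcp [ 381.3 -129.2  181.3] w 4.3 gf 49.68054151511751
d [-0.3 -1.3 23.3] rot [array([-0.001, -0.   ,  0.001]), array([ 0.00e+00, -1.00e-03, -3.14e+00])]
```

View pics/thr.png

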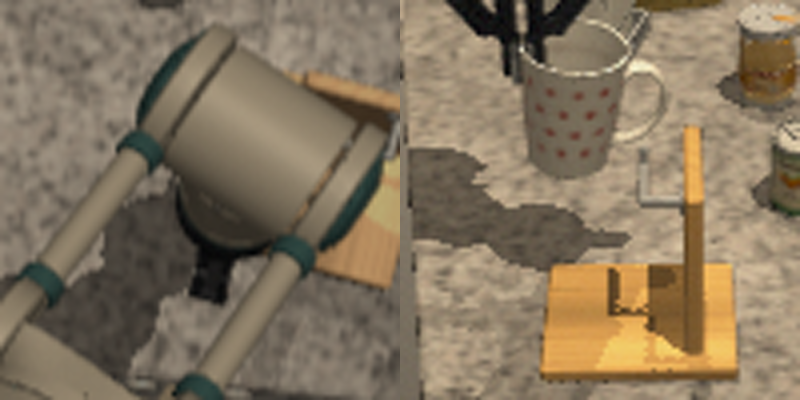

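The side view shows the handle towards the board, with its opening at about (641,105). The hook's tip is at (642,152), its corner at (642,200). The mug leans a little, with the handle side lower, so I'll measure that in the handle plane.

Run:
```python
from h import *
sy=np.radians(-9);X=np.array([np.cos(sy),np.sin(sy)]);Y=np.array([-np.sin(sy),np.cos(sy)])
seat=np.array([459.5,-228]);s,R=tool()
F=lambda u,v:(250+(u-400)/4-.375,190+v/4-.375)
yt=Y@(s["tcp_pos"][:2]-seat)
def pl(p,y):
    o,d=ray("side",F(*p));k=(y-Y@(o[:2]-seat))/(Y@d[:2]);w=o+k*d;return np.array([X@(w[:2]-seat),y,w[2]]).round(1)
print("tcp",X@(s["tcp_pos"][:2]-seat),yt,s["tcp_pos"][2])
for nm,p in dict(open=(641,105),otop=(641,76),obot=(636,135),oout=(661,100),oin=(620,110),rimL=(524,62),rimR=(634,62),ftL=(531,160),ftR=(606,163),rimC=(579,48)).items(): print(nm,pl(p,yt))
for nm,p,y in(("tip",(643,150),24),("corner",(643,202),-22),("root",(684,202),-26)):print(nm,pl(p,y))
```

```text
tcp -92.49119185157569 85.26526223456531 181.49325651707593
open [ -2.9  85.3 154.4]
otop [ -2.4  85.3 181. ]
obot [ -7.4  85.3 126.4]
oout [ 12.8  85.3 158.7]
oin [-19.5  85.3 150.1]
rimL [-92.2  85.3 195.5]
rimR [ -7.6  85.3 193.7]
ftL [-91.8  85.3 104.4]
ftR [-32.   85.3 100.1]
rimC [-49.5  85.3 207. ]
tip [ -1.7  24.  153. ]
corner [ -2.2 -22.  138. ]
root [ 27.7 -26.  140.2]
```

Converted, -40 mm / 600 = -0.0667, -30 mm / 600 = -0.05.

Call:
run_rows --offsets '[0, 0, 0, 0, 0, 0.0058, 0, 0, 0, 0, 0, 0, 0.0117, 0, 0, 0, 0, -0.0167, 0, 0.0117, 0, 0, 0, 0, -0.0333, 0, 0.0117, 0, 0, 0, 0, -0.05, 0, 0.0117, 0, 0, 0, 0, -0.0667, 0, 0.0117, 0, 0, 0, 0, -0.0667, 0, 0.0117, 0, 0, 0, 0, -0.0667, 0, 0.0117, 0]'

```text
clock: 6.9
tcp_pos: [375.2, -169.4, 174.6]
orientation: [-2.39, -2.039, -0.0]
ft_force: [0.0, 0.3, -2.4]
width: 3.8
grasp_force: 49.7
```

Call:
run_rows --offsets '[0, 0, 0, -0.0117, 0, 0, 0, 0, 0, 0, -0.0233, 0, 0, 0, 0, 0, 0, -0.035, 0, 0, 0, 0, 0, 0, -0.0417, 0, 0, 0, 0, 0, 0, -0.0417, 0, 0, 0]'

```text
clock: 7.4
tcp_pos: [371.5, -194.4, 174.7]
orientation: [2.389, 2.039, -0.0]
ft_force: [-0.2, 0.4, -2.9]
width: 4.0
grasp_force: 49.7
```

Run:
```python
from h import *
f=[cv2.resize(cam("side")["frame"][200:300,260:360],(560,560),interpolation=cv2.INTER_CUBIC)]
cv2.imwrite("pics/thr2.png",np.hstack(f))
s=arm.read_state();print(s["ft_force"],s["tcp_pos"])
```

```text
[-0.03284557 -0.40763339 -3.68671304] [ 371.38282321 -193.95162703  174.60149645]
```

View pics/thr2.png

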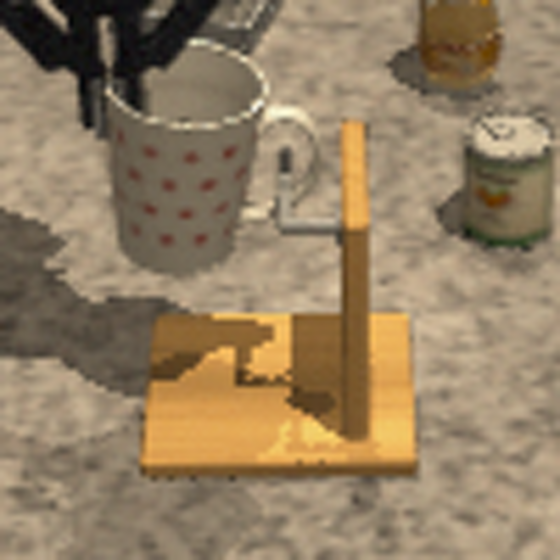

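The hook tip at (285,160) is inside the handle opening, which spans about (268–315, 125–210), and there's no contact force. I continue to the seat and start lowering.

Converted, -20 mm / 600 = -0.0333, 16 mm / 600 = 0.0267.

Call:
run_rows --offsets '[0, 0, 0, -0.0117, 0, 0, 0, 0, 0, 0, -0.0233, 0, 0, 0, 0, 0, 0, -0.0333, 0, 0, 0, 0, 0, 0, -0.0333, 0, 0.01, 0, 0, 0, 0, -0.0333, 0, 0.02, 0, 0, 0, 0, -0.0333, 0, 0.0267, 0, 0, 0, 0, -0.0333, 0, 0.0267, 0, 0, 0, 0, -0.0333, 0, 0.0267, 0]'

```text
clock: 8.25
tcp_pos: [368.3, -213.2, 158.5]
orientation: [-2.388, -2.04, 0.0]
ft_force: [0.3, 0.2, -3.6]
width: 4.2
grasp_force: 49.6
```

Call:
run_rows --offsets '[0, 0, 0, 0, 0, 0.0033, 0, 0, 0, 0, 0, 0, 0.0067, 0, 0, 0, 0, 0, 0, 0.0067, 0]'

```text
clock: 8.55
tcp_pos: [368.2, -213.3, 154.5]
orientation: [-2.388, -2.04, 0.0]
ft_force: [-0.1, -0.3, -2.8]
width: 4.3
grasp_force: 49.7
```

Converted, 3 mm / 600 = 0.005, 2 mm / 600 = 0.0033.

Call:
run_rows --offsets '[0, 0, 0, 0, 0, 0.0033, 0, 0, 0, 0, 0, 0, 0.005, 0, 0, 0, 0, 0, 0, 0.005, 0]'

```text
clock: 8.85
tcp_pos: [368.2, -213.4, 151.5]
orientation: [-2.389, -2.04, 0.0]
ft_force: [-0.2, 0.4, -2.7]
width: 4.0
grasp_force: 49.7
```

Call:
run_rows --offsets '[0, 0, 0, 0, 0, 0.0025, 0, 0, 0, 0, 0, 0, 0.005, 0, 0, 0, 0, 0, 0, 0.005, 0]'

```text
clock: 9.15
tcp_pos: [368.2, -213.4, 148.4]
orientation: [-2.388, -2.04, 0.0]
ft_force: [0.6, -0.2, -2.9]
width: 4.5
grasp_force: 49.7
```

Converted, 3 mm / 600 = 0.005, 1.5 mm / 600 = 0.0025.

Call:
run_rows --offsets '[0, 0, 0, 0, 0, 0.0025, 0, 0, 0, 0, 0, 0, 0.005, 0, 0, 0, 0, 0, 0, 0.005, 0]'

```text
clock: 9.45
tcp_pos: [368.2, -213.3, 145.4]
orientation: [-2.388, -2.04, 0.0]
ft_force: [0.4, 0.8, -3.1]
width: 4.0
grasp_force: 49.7
```

Call:
run_rows --offsets '[0, 0, 0, 0, 0, 0.0025, 0, 0, 0, 0, 0, 0, 0.005, 0, 0, 0, 0, 0, 0, 0.005, 0]'

```text
clock: 9.75
tcp_pos: [368.2, -213.4, 142.4]
orientation: [-2.388, -2.04, 0.0]
ft_force: [0.2, 0.4, -2.6]
width: 4.6
grasp_force: 49.7
```

Converted, 3 mm / 600 = 0.005, 1.5 mm / 600 = 0.0025.

Call:
run_rows --offsets '[0, 0, 0, 0, 0, 0.0025, 0, 0, 0, 0, 0, 0, 0.005, 0, 0, 0, 0, 0, 0, 0.005, 0]'

```text
clock: 10.05
tcp_pos: [368.4, -213.5, 139.6]
orientation: [2.389, 2.04, 0.0]
ft_force: [-0.4, 0.2, -1.8]
width: 4.4
grasp_force: 49.6
```

Call:
run_rows --offsets '[0, 0, 0, 0, 0, 0.0025, 0, 0, 0, 0, 0, 0, 0.005, 0, 0, 0, 0, 0, 0, 0.005, 0]'

```text
clock: 10.35
tcp_pos: [368.8, -213.8, 137.4]
orientation: [2.387, 2.039, 0.001]
ft_force: [-2.2, 1.0, 4.1]
width: 4.2
grasp_force: 51.1
```

Run:
```python
from h import *
cv2.imwrite("pics/low.png",cam("side")["frame"])
```

```text
(no output)
```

Contact: the vertical force went from -2.9 to +4.1 N, more than the mug's weight. Now I release it and back off upwards.

Call:
run_rows --offsets '[0, 0, 0, 0, 0, 0, 15, 0, 0, 0, 0, 0, 0, 30, 0, 0, 0, 0, 0, 0, 45, 0, 0, 0, 0, 0, 0, 45, 0, 0, 0, 0, 0, 0, 45, 0, 0, 0, 0, 0, 0, 45]'

```text
clock: 11.0
tcp_pos: [368.3, -213.5, 136.6]
orientation: [2.389, 2.04, -0.0]
ft_force: [-0.0, 0.0, -0.1]
width: 44.8
grasp_force: 0.0
```

Call:
run_rows --offsets '[0, 0, 0, 0, 0, -0.0083, 45, 0, 0, 0, 0, 0, -0.025, 45, 0, 0, 0, 0, 0, -0.05, 45, 0, 0, 0, 0, 0, -0.0833, 45, 0, 0, 0, 0, 0, -0.125, 45, 0, 0, 0, 0, 0, -0.1667, 45, 0, 0, 0, 0, 0, -0.2, 45, 0, 0, 0, 0, 0, -0.2, 45, 0, 0, 0, 0, 0, -0.2, 45]'

```text
clock: 11.9
tcp_pos: [368.3, -213.5, 257.0]
orientation: [2.388, 2.04, 0.0]
ft_force: [-0.7, 0.4, -0.3]
width: 45.2
grasp_force: 0.0
```

Run:
```python
from h import *
f=[cv2.resize(cam("side")["frame"][200:300,260:360],(560,560),interpolation=cv2.INTER_CUBIC)]
cv2.imwrite("pics/hang.png",np.hstack(f))
delta((468.3,226.2,215),0.)
```

```text
q [-0.69  0.03  1.75 -0.    1.36 -0.53] tcp [ 367.9 -213.1  256.2] w 44.9 gf 0.0
d [449.6  30.5  41.3] rot [array([-0.001, -0.   , -0.157]), array([-1.000e-03,  1.000e-03,  2.985e+00])]
```

View pics/hang.png

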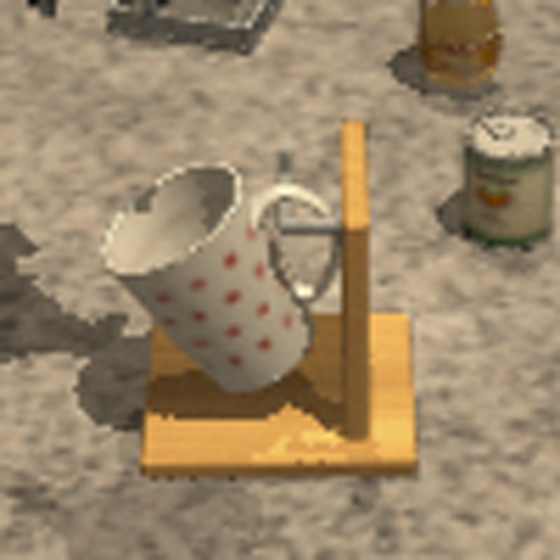

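The mug hangs by its handle at about (300,225) in the crop, leaning with its handle on the board and clear of the base. Next is the cap.

Converted, 449.6 mm / 600 = 0.7493, 300 mm / 600 = 0.5, -0.157 rad / 3.1416 = -0.05.

Call:
run_rows --offsets '[0, 0, -0.05, 0.0833, 0.005, 0.0083, 85, 0, 0, -0.05, 0.1667, 0.0117, 0.0167, 85, 0, 0, -0.05, 0.25, 0.0167, 0.025, 85, 0, 0, -0.05, 0.3333, 0.0233, 0.0333, 85, 0, 0, -0.05, 0.4167, 0.0283, 0.0417, 85, 0, 0, -0.05, 0.5, 0.0333, 0.05, 85, 0, 0, -0.05, 0.5833, 0.04, 0.0583, 85, 0, 0, -0.05, 0.6667, 0.045, 0.0667, 85, 0, 0, -0.05, 0.7167, 0.05, 0.0683, 85, 0, 0, -0.05, 0.7493, 0.0508, 0.0683, 85]'

```text
clock: 12.95
tcp_pos: [468.1, 228.4, 213.5]
orientation: [-2.217, -2.223, 0.004]
ft_force: [-0.2, -0.2, -0.4]
width: 84.8
grasp_force: 0.0
```

Call:
run_rows --offsets '[0, 0, 0, 0, 0, 0, 85, 0, 0, 0, 0, 0, 0, 85, 0, 0, 0, 0, 0, 0, 85]'

```text
clock: 13.25
tcp_pos: [468.1, 224.7, 215.0]
orientation: [-2.222, -2.22, 0.003]
ft_force: [0.0, -0.4, -0.0]
width: 84.9
grasp_force: 0.0
```

Run:
```python
from h import *
delta((468.3,226.2,130),0.)
# check cap centre in side view: bright ellipse near its pixel
c=cam("side")
for n in("side","top"):
    c=cam(n);p=c["R"]@np.array([468.3,226.2,162])+c["t"];p=c["camera_matrix"]@p;print(n,(p/p[2])[:2])
```

```text
q [ 0.31  0.2   1.65 -0.    1.29  0.31] tcp [468.1 224.7 215. ] w 84.9 gf 0.0
d [ 1.6  0.4 85. ] rot [array([-0.002,  0.001, -0.001]), array([2.000e-03, 2.000e-03, 3.141e+00])]
side [294.30727925 165.00224132]
top [227.56226714 205.82116284]
```

Converted, 84 mm / 600 = 0.14, 72 mm / 600 = 0.12.

Call:
run_rows --offsets '[0, 0, 0, 0.0025, 0, 0.0333, 85, 0, 0, 0, 0.0025, 0, 0.0667, 85, 0, 0, 0, 0.0025, 0, 0.1, 85, 0, 0, 0, 0.0025, 0, 0.12, 85, 0, 0, 0, 0.0025, 0, 0.14, 85, 0, 0, 0, 0.0025, 0, 0.14, 85, 0, 0, 0, 0.0025, 0, 0.14, 85]'

```text
clock: 14.05
tcp_pos: [469.1, 227.3, 132.0]
orientation: [2.222, 2.221, 0.001]
ft_force: [-0.3, -0.2, 0.8]
width: 84.8
grasp_force: 0.0
```

Call:
run_rows --offsets '[0, 0, 0, 0, 0, 0, 70, 0, 0, 0, 0, 0, 0, 60, 0, 0, 0, 0, 0, 0, 50, 0, 0, 0, 0, 0, 0, 45, 0, 0, 0, 0, 0, 0, 45, 0, 0, 0, 0, 0, 0, 45, 0, 0, 0, 0, 0, 0, 45]' --squeeze 60

```text
clock: 14.75
tcp_pos: [469.0, 227.5, 131.9]
orientation: [2.221, 2.221, 0.001]
ft_force: [-0.4, 0.2, 5.3]
width: 52.7
grasp_force: 61.8
```

Converted, 6 mm / 600 = 0.01, 4 mm / 600 = 0.0067.

Call:
run_rows --offsets '[0, 0, 0, 0, 0, 0.0033, 45, 0, 0, 0, 0, 0, 0.0067, 45, 0, 0, 0, 0, 0, 0.01, 45, 0, 0, 0, 0, 0, 0.01, 45, 0, 0, 0, 0, 0, 0.01, 45]'

```text
clock: 15.25
tcp_pos: [469.0, 227.5, 126.3]
orientation: [2.221, 2.221, 0.001]
ft_force: [-2.1, -0.6, 8.9]
width: 52.7
grasp_force: 62.3
```

Converted, 0.5 mm / 600 = 0.0008, -0.55 rad / 3.1416 = -0.1751.

Call:
run_rows --offsets '[0, 0, -0.0159, 0, 0, 0.0008, 45, 0, 0, -0.0477, 0, 0, 0.0008, 45, 0, 0, -0.0796, 0, 0, 0.0008, 45, 0, 0, -0.1114, 0, 0, 0.0008, 45, 0, 0, -0.1432, 0, 0, 0.0008, 45, 0, 0, -0.1751, 0, 0, 0.0008, 45]'

```text
clock: 15.85
tcp_pos: [469.4, 228.0, 126.1]
orientation: [1.529, 2.743, 0.003]
ft_force: [-1.4, 0.7, 9.3]
width: 52.6
grasp_force: 62.2
```

Call:
run_rows --offsets '[0, 0, -0.0318, 0, 0, 0, 45, 0, 0, -0.0637, 0, 0, 0, 45, 0, 0, -0.0955, 0, 0, 0, 45, 0, 0, -0.1273, 0, 0, 0, 45, 0, 0, -0.1592, 0, 0, 0, 45, 0, 0, -0.1655, 0, 0, 0, 45, 0, 0, -0.1655, 0, 0, 0, 45, 0, 0, -0.1655, 0, 0, 0, 45]'

```text
clock: 16.65
tcp_pos: [469.5, 227.8, 126.1]
orientation: [0.778, 3.042, 0.002]
ft_force: [-1.3, 0.3, 9.4]
width: 52.7
grasp_force: 62.2
```

```bash
python3 -c "
from h import *
s=arm.read_state();print(s['ft_force'],s['moment'])"
```

```text
[-1.33944242  0.2609752   9.38628618] [ 0.00282516  0.16518204 -0.01616251]
```

Converted, -12 mm / 600 = -0.02, -9 mm / 600 = -0.015.

Call:
run_rows --offsets '[0, 0, 0, 0, 0, -0.005, 45, 0, 0, 0, 0, 0, -0.01, 45, 0, 0, 0, 0, 0, -0.015, 45, 0, 0, 0, 0, 0, -0.02, 45]'

```text
clock: 17.05
tcp_pos: [468.3, 227.1, 136.6]
orientation: [-0.778, -3.043, 0.002]
ft_force: [-1.2, 0.9, -1.0]
width: 52.7
grasp_force: 62.6
```

Call:
run_rows --offsets '[0, 0, 0, 0, 0, -0.0133, 45, 0, 0, 0, 0, 0, -0.03, 45, 0, 0, 0, 0, 0, -0.05, 45, 0, 0, 0, 0, 0, -0.075, 45, 0, 0, 0, 0, 0, -0.1, 45, 0, 0, 0, 0, 0, -0.125, 45, 0, 0, 0, 0, 0, -0.1417, 45, 0, 0, 0, 0, 0, -0.15, 45, 0, 0, 0, 0, 0, -0.15, 45, 0, 0, 0, 0, 0, -0.15, 45]'

```text
clock: 18.05
tcp_pos: [468.4, 227.2, 226.7]
orientation: [-0.778, -3.043, 0.001]
ft_force: [0.5, -0.4, -0.2]
width: 52.4
grasp_force: 62.6
```

Run:
```python
from h import *
t=[cv2.resize(cam("side")["frame"][110:310,240:400],(480,600),interpolation=cv2.INTER_CUBIC)]
cv2.imwrite("pics/end.png",np.hstack(t))
```

```text
(no output)
```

The lift met no resistance, and the width of 52.4 mm shows the cap is held. A numeric check that the mug is unmoved, then I hand in.

Call:
run_rows --offsets '[0, 0, 0, 0, 0, 0, 45, 0, 0, 0, 0, 0, 0, 45, 0, 0, 0, 0, 0, 0, 45, 0, 0, 0, 0, 0, 0, 45, 0, 0, 0, 0, 0, 0, 45]'

```text
clock: 18.6
tcp_pos: [468.7, 227.3, 227.1]
orientation: [-0.778, -3.044, 0.0]
ft_force: [-0.1, -0.7, -0.6]
width: 52.5
grasp_force: 62.6
```

Run:
```python
from h import *
h=cv2.imread("pics/hang.png");n=cv2.resize(cam("side")["frame"][200:300,260:360],(560,560),interpolation=cv2.INTER_CUBIC)
print("mug area diff",cv2.absdiff(h,n)[150:400,90:350].mean())
if cv2.absdiff(h,n)[150:400,90:350].mean()<8: print(arm.hand_in())
```

```text
mug area diff 4.313051282051282
the job is handed in; nothing more can be done
None
```

I handed the job in at about 18.6 s: the mug is hanging on the hook, and the gripper is holding the unscrewed cap still, about 8 cm above the bottle's neck. I had used all 10 picture views by then, so the cap's final position rests on force and finger-width readings, and the hand-in gave no verdict.

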